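Put the orange cheese to rest in its maturing case

TASK

With the fingertips, gently push the drawer that holds the orange cheese fully shut, then push the vent shutter on top of that same case by its black tab, towards the robot's left, until it is fully open. Do not grasp, lift or touch any cheese, and leave the other two drawers, their shutters and everything else as they are.

Things in the scene. Friction and masses are not known exactly. Their poses are not given: they have to be found in the camera images.
- orange_case: fixed wooden maturing case whose drawer holds the orange cheese: 200 deep (x) x 150 wide (y) x 78 high; origin at the centre of its underside, its -x axis points out of its front towards the robot, +y to the robot's left. The three cases look alike but for the cheese, stand side by side in any order, turned up to 0.12 rad
- orange_drawer (a joint): opening of the drawer with the orange cheese (m): 0 fully shut against a firm stop, 0.12 fully out; it starts 0.077 to 0.105 out; slides along the case's x axis with 1 to 2 N of friction and stays where it is left (no spring, no latch)
- orange_drawer_front (a point): centre of the outer face of that drawer's flat front panel (no handle; panel 12 thick, 146 wide, 64 high, from 10 to 74 above the table; this point 42 above the table); moves with the drawer, axes as the case's
- orange_drawer_floor (a point): centre of the inner floor of that drawer (floor 163 x 116, walls 6 thick, 45 high from the drawer's underside, 39 above its floor), 16 above the table; axes as the case's
- orange_vent (a joint): position of the flat metal vent shutter on top of that case (m): grows as the shutter slides along the case's +y (robot's left); closed at 0 (starts 0 to 0.008), fully open at 0.05 against a firm stop; about 1 N of friction, stays where it is left
- orange_vent_tab (a point): centre of the black upright tab on that shutter: 50 long (x) x 8 thick (y), rises from 84 to 110 above the table, this point at 100; the shutter plate is 70 (x) x 60 (y) x 5, its top 84 above the table, the tab along its middle; closed, the tab stands 50 before and 35 to the right (-y) of the case's centre; axes as the case's
- orange_cheese: loose small round orange cheese, 64 in diameter, 36 high, about 0.12 kg, lying flat in its drawer; origin at the centre of its underside
- pale_case: fixed wooden maturing case whose drawer holds the pale yellow cheese: 200 deep (x) x 150 wide (y) x 78 high; origin at the centre of its underside, its -x axis points out of its front towards the robot, +y to the robot's left. The three cases look alike but for the cheese, stand side by side in any order, turned up to 0.12 rad
- pale_drawer (a joint): opening of the drawer with the pale yellow cheese (m): 0 fully shut against a firm stop, 0.12 fully out; it starts 0.077 to 0.105 out; slides along the case's x axis with 1 to 2 N of friction and stays where it is left (no spring, no latch)
- pale_drawer_front (a point): centre of the outer face of that drawer's flat front panel (no handle; panel 12 thick, 146 wide, 64 high, from 10 to 74 above the table; this point 42 above the table); moves with the drawer, axes as the case's
- pale_vent (a joint): position of the flat metal vent shutter on top of that case (m): grows as the shutter slides along the case's +y (robot's left); closed at 0 (starts 0 to 0.008), fully open at 0.05 against a firm stop; about 1 N of friction, stays where it is left
- pale_vent_tab (a point): centre of the black upright tab on that shutter: 50 long (x) x 8 thick (y), rises from 84 to 110 above the table, this point at 100; the shutter plate is 70 (x) x 60 (y) x 5, its top 84 above the table, the tab along its middle; closed, the tab stands 50 before and 35 to the right (-y) of the case's centre; axes as the case's
- pale_cheese: loose small round pale yellow cheese, 64 in diameter, 36 high, about 0.12 kg, lying flat in its drawer; origin at the centre of its underside
- brown_case: fixed wooden maturing case whose drawer holds the dark brown cheese: 200 deep (x) x 150 wide (y) x 78 high; origin at the centre of its underside, its -x axis points out of its front towards the robot, +y to the robot's left. The three cases look alike but for the cheese, stand side by side in any order, turned up to 0.12 rad
- brown_drawer (a joint): opening of the drawer with the dark brown cheese (m): 0 fully shut against a firm stop, 0.12 fully out; it starts 0.077 to 0.105 out; slides along the case's x axis with 1 to 2 N of friction and stays where it is left (no spring, no latch)
- brown_drawer_front (a point): centre of the outer face of that drawer's flat front panel (no handle; panel 12 thick, 146 wide, 64 high, from 10 to 74 above the table; this point 42 above the table); moves with the drawer, axes as the case's
- brown_vent (a joint): position of the flat metal vent shutter on top of that case (m): grows as the shutter slides along the case's +y (robot's left); closed at 0 (starts 0 to 0.008), fully open at 0.05 against a firm stop; about 1 N of friction, stays where it is left
- brown_vent_tab (a point): centre of the black upright tab on that shutter: 50 long (x) x 8 thick (y), rises from 84 to 110 above the table, this point at 100; the shutter plate is 70 (x) x 60 (y) x 5, its top 84 above the table, the tab along its middle; closed, the tab stands 50 before and 35 to the right (-y) of the case's centre; axes as the case's
- brown_cheese: loose small round dark brown cheese, 64 in diameter, 36 high, about 0.12 kg, lying flat in its drawer; origin at the centre of its underside
- hygrometer: loose white hygrometer, 24 x 60 x 50 high, standing on the rear of the top of the orange cheese's case; origin under its centre
- mould: loose white cheese mould (cup), 48 in diameter, 45 high, on the rear of the top of the pale cheese's case; origin under its centre
- jar: loose amber jar, 44 in diameter, 60 high, on the rear of the top of the brown cheese's case; origin under its centre
- brush: loose flat wooden-handled brush, about 200 long, under 30 high, lying on the table to the right of the cases
- trier: loose cheese iron (steel rod, 130 long, with a wooden cross handle 70 long, 16 high), lying on the table to the left of the cases
Mind the look-alikes: they are no part of the job. There is more than one size of the orange_cheese; the one meant has the size given above.

How it is judged (in metres and radians):
On the way, in this order (a step that is already met when the one before it is completed fails the run):
1. the orange cheese's drawer is fully shut (value of joint orange_drawer below 0.006 m), for 0.2 s.
2. the vent shutter of the same case is fully open (value of joint orange_vent above 0.044 m), for 0.2 s.
At the end, for the whole second after the job is handed in: The orange cheese's drawer is within 6 mm of shut with the cheese lying flat in it, at rest; that case's vent shutter is within 6 mm of fully open; the other two drawers and shutters are within 8 mm of where they were (value of joint orange_drawer below 0.006 m and value of joint orange_vent above 0.044 m and x of orange_cheese in the frame of orange_drawer_floor between -0.085 and 0.085 m and y of orange_cheese in the frame of orange_drawer_floor between -0.06 and 0.06 m and z of orange_cheese in the frame of orange_drawer_floor between -0.01 and 0.01 m and angle between orange_cheese's own z axis and vertical below 0.2 rad and linear speed of orange_cheese below 0.03 m/s and distance of each of pale_drawer_front, pale_vent_tab, brown_drawer_front, brown_vent_tab from where it was at the start of the episode below 0.008 m); the robot touches nothing.
It fails at once if a cheese is touched by the fingers (contact force between the fingers and orange_cheese above 0.5 N or contact force between the fingers and pale_cheese above 0.5 N or contact force between the fingers and brown_cheese above 0.5 N).
It fails at once if a cheese is lifted or tipped (height (world z) of any of orange_cheese, pale_cheese, brown_cheese above 0.04 m or angle between any of orange_cheese, pale_cheese, brown_cheese's own z axis and vertical above 0.4 rad).
It fails at once if the drawer is slammed (faster than 0.4 m/s) (velocity of joint orange_drawer below -0.4 m/s).
It fails at once if another case's drawer or vent is moved by more than 8 mm (distance of any of pale_drawer_front, pale_vent_tab, brown_drawer_front, brown_vent_tab from where it was at the start of the episode above 0.008 m).
It fails at once if a bystander is moved by more than 20 mm or lifted (distance of any of hygrometer, mould, jar, brush, trier, pale_cheese, brown_cheese from where it was at the start of the episode above 0.02 m).
It also fails if it takes over 51 s, if anything falls off the work surface, if the arm or the gripper's body presses on something with over 40 N, if the wrist force passes 120 N, or if a joint passes its speed limit or range.

ROBOT

A 6-joint arm with a two-finger parallel gripper is mounted at the origin on the work surface. World frame = base frame: x ahead of the robot, y to its left, z up, the work surface at z = 0. Lengths are in mm, angles in rad, forces in N, time in s.
With the tool pointing down it reaches from about 350 to 975 mm from the base axis. Payload 7.1 kg.
Tool frame: the origin (TCP) lies at the centre of the arm's flange, where the gripper is bolted on; the fingertips stand 182 mm ahead of it and the grasp point (between the pads) lies 163 mm ahead of it; z points along the fingers, y is the line along which they close (so a half turn about z gives the same grasp; the last joint's range is limited). The gripper opens to 88 mm and grips with 3 to 60 N. Pads are 20 mm wide; open, the fingers measure 115 mm over their backs; the gripper's body (75 mm by 178 mm) begins 61 mm behind the grasp point.
Start: joints at [1.265, 0.423, 1.63, -0, 1.089, -0.019], TCP at [176.771, 599.465, 404.675] pointing down, gripper open.
Joint ranges: [-3, 3], [-0.9, 2.11], [0.09, 2.58], [-1.31, 4.45], [0.11, 2.69], [-2.54, 2.54]. Speed limits (rad/s): [2.39, 2.39, 3.01, 3.14, 3.14, 3.14].

INTERFACE

Orientations are given as a rotation vector (axis times angle).
In Python, from workcell import readout, get_image, ctrl gives the robot as it stands.
- The arm moves only by the tool step_arm, never from a script. Its argument "targets" is a list that holds one entry, the list of rows, each a list of 7 numbers: the shift along the world's x, y, z as a fraction of full scale, then the turn, a rotation vector about the world's x, y, z as a fraction of full scale, then the opening, from 0 (shut) to 1 (fully open). In form: [[[dx, dy, dz, wx, wy, wz, claw], ...]]. A call has exactly 5 rows; each row shifts and turns the commanded pose from where the row before left it; what a row does not reach is not made up. Full scale, the value 1, is 0.05 m for a shift and 4 degrees for a turn. A row lasts 1/8 s, in which the tool goes at most 62.5 mm and 10.7 degrees, less where a joint would pass 70% of its speed; a pose out of reach is approached as far as the arm can. A call with a number of a shift or a turn outside -1 to 1 is refused whole. A call with a gripper value outside its range is refused whole. The fingers move at their own pace and stop on an object; the grip force is fixed at half the most. Time passes only in rows, so rows that do not move let the fingers close, or fill a call up. It gives the time, the measured TCP pose, the force, the opening and the grip force at its end, in the units of the state.
- readout.get_obs(): the state, without advancing time (a new reading comes with each control period).
- get_image(name): name is "side" or "top" or "wrist"; returns a dict with "pixels" (384x512x3 uint8, red, green, blue), "intrinsics" (3x3 intrinsics, pixels), "extrinsics" (4x4, takes a point from world to camera coordinates). Camera axes: x right, y down, z forward; pixel columns grow to the right and rows downward; lengths in mm; the calibration is good to about 2 mm. A picture is of the moment at which its call begins. There is no depth.
- ctrl.close_job(): hands the job in; it is judged then, once.
The state is a dict: "t": time; "qpos": joint angles; "qvel": joint speeds; "joint_torque": joint torques, N m; "ee_pos": TCP position; "orientation": TCP orientation; "ft_force": force on the tool from outside, world axes, zero at the start; "moment": the same for the moment, N m; "width": finger opening in mm; "grasp_force": force on a finger pad.
Only numpy, scipy, OpenCV 4.12 (cv2) and the standard library are available. Lean on these libraries where they do the work, as an engineer would, in place of code of your own. Each camera call takes 0.05 s, during which the arm holds its last target. There are 200 camera calls.

## Working session

There is one attempt and no reset: what is moved stays moved. The work goes in short steps, Python scripts to look and compute and a tool call to move; the robot and the scene stay as the last step left them, time stands still between calls to the robot, and variables do not carry over. Pictures are saved under pics/ and viewed, at most 10 in all, crops included, and the job is handed in when it is done.

Besides the shell and the picture viewer there is one more tool, called after "Request:" by a JSON object that holds its "name" and its "arguments". step_arm: Moves the arm, as the interface text tells. Shift numbers are shares of 0.05 m and turn numbers shares of 4 degrees, none past 1 either way. Its arguments: {"type":"object","properties":{"targets":{"type":"array"}},"required":["targets"]}

```bash
mkdir -p pics; cat > h.py <<'E'
import numpy as np, cv2
from workcell import readout, get_image, ctrl
def snap(n,f):
    d=get_image(n); cv2.imwrite(f'pics/{f}.png',d['pixels'][:,:,::-1]); np.savez(f'pics/{f}.npz',K=d['intrinsics'],E=d['extrinsics']); return d
def ray(f,u,v,z):
    c=np.load(f'pics/{f}.npz');K,E=c['K'],c['E'];R,t=E[:3,:3],E[:3,3]
    o=-R.T@t; d=R.T@np.linalg.inv(K)@[u,v,1]; return o+d*(z-o[2])/d[2]
def proj(f,p):
    c=np.load(f'pics/{f}.npz');K,E=c['K'],c['E'];q=K@(E[:3,:3]@np.array(p,float)+E[:3,3]); return q[:2]/q[2]
E
python3 - <<'E'
from h import *
snap('top','top0');snap('side','side0')
for f in('top0','side0'):
    c=np.load(f'pics/{f}.npz');print(c['K'],c['E'])
a=cv2.imread('pics/top0.png');cv2.imwrite('pics/top0b.png',cv2.resize(a,(800,600)))
o=readout.get_obs();print(o['ee_pos'],o['orientation'],o['ft_force'],o['width'],o['t'])
E
```

```text
[[428.58937449   0.         263.98055534]
 [  0.         428.58937449 192.74968842]
 [  0.           0.           1.        ]] [[-2.93634200e-02 -9.99174273e-01 -2.80813572e-02  3.43268589e+01]
 [-9.86829785e-01  3.34486442e-02 -1.58266116e-01  5.80530775e+02]
 [ 1.59074714e-01  2.30642852e-02 -9.86997099e-01  1.31115316e+03]
 [ 0.00000000e+00  0.00000000e+00  0.00000000e+00  1.00000000e+00]]
[[352.9763725    0.         255.77081387]
 [  0.         352.9763725  190.25008766]
 [  0.           0.           1.        ]] [[-9.37433142e-01 -3.48148249e-01 -3.44988422e-03  5.38574576e+02]
 [-2.35919229e-01  6.42467094e-01 -7.29094061e-01  1.90617485e+02]
 [ 2.56049258e-01 -6.82663043e-01 -6.84404813e-01  9.84342168e+02]
 [ 0.00000000e+00  0.00000000e+00  0.00000000e+00  1.00000000e+00]]
[176.70790943 599.23705605 403.98721512] [-4.48973038e-01 -3.10914770e+00  2.11466302e-03] [-0.45581631 -0.6579792  -0.18111615] 87.5429874081749 0.1
```

View pics/top0b.png

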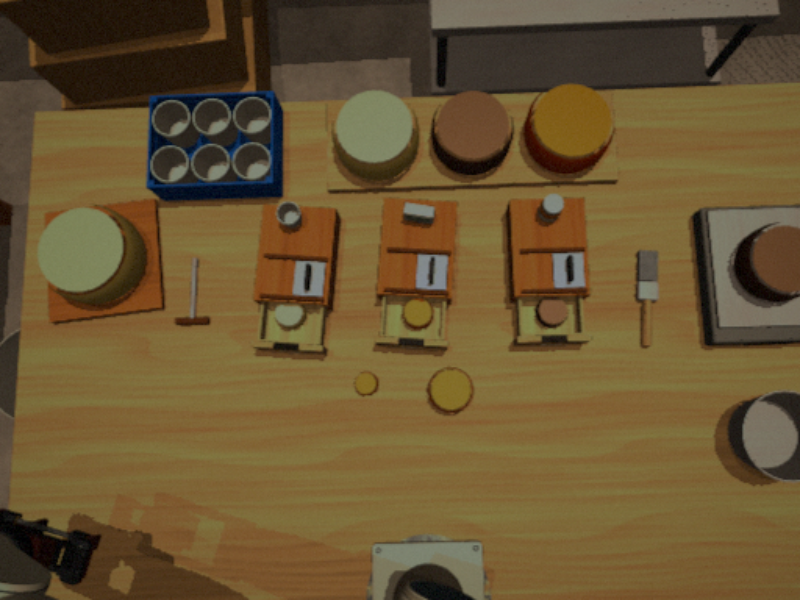

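View pics/side0.png

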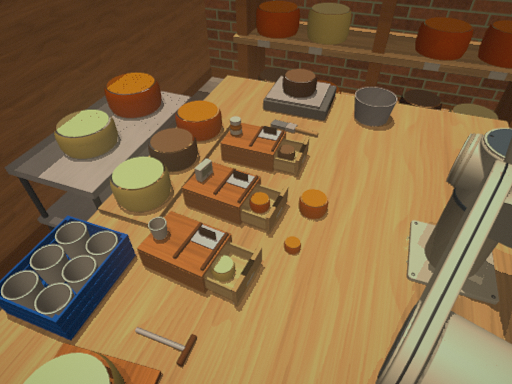

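The middle case holds an orange cheese at about (418,313) in the 800x600 top view, with the hygrometer at (419,213) behind it. The other orange ones are on the table at (366,383), which is too small, and (450,390), which is too big, and on the rear board at (568,125), which is huge. Next I confirm this in an enlarged crop.

```bash
python3 - <<'E'
from h import *
a=cv2.imread('pics/top0.png')[120:260,220:310];cv2.imwrite('pics/crop.png',cv2.resize(a,None,fx=4.2,fy=4.2,interpolation=cv2.INTER_CUBIC))
E
```

```text
(no output)
```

View pics/crop.png

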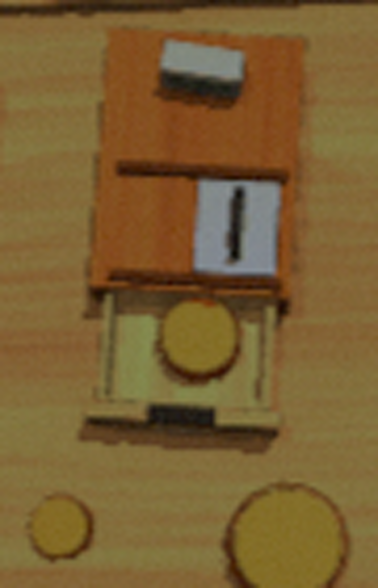

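The crop shows the orange cheese in the middle drawer at (200,338). The tab runs from (240,187) to (233,262), the panel's outer top edge from (84,420) to (278,431), and the case top's rear corners are at (108,30) and (303,37).

```bash
python3 - <<'E'
from h import *
def r(u,v,z): return ray('top0',220+(u+.5)/4.2-.5,120+(v+.5)/4.2-.5,z)[:2].round(1)
for n,u,v,z in [('rearL',108,30,78),('rearR',303,37,78),('frL',92,286,78),('frR',288,300,78),('panL',84,420,74),('panR',278,431,74),('tabrear',240,187,110),('tabfront',233,262,110),('chL',161,338,52),('chR',239,338,52),('smL',29,527,20),('smR',91,527,20),('hygL',162,55,128),('hygR',243,62,128)]: print(n,r(u,v,z))
# pale / brown panels & tabs from 800x600 view
for n,u,v,z in [('paleTab',308,280,110),('brTab',570,268,110),('palePanR',325,350,74),('brPanL',517,342,74)]: print(n,ray('top0',u*.64,v*.64,z)[:2].round(1))
E
```

```text
rearL [790.5  68.2]
rearR [779.4 -78.7]
frL [594.5  84.5]
frR [579.1 -59.8]
panL [495.8  92.7]
panR [483.1 -48.9]
tabrear [658.1 -27.1]
tabfront [602.9 -20.1]
chL [557.7  35.5]
chR [555.8 -22.9]
smL [421.3 140.5]
smR [419.9  93.5]
hygL [753.9  26.3]
hygR [746.5 -32.2]
paleTab [619.8 217. ]
brTab [ 625.8 -292.1]
palePanR [485.4 190.5]
brPanL [ 489. -187.]
```

Request:
{"name": "step_arm", "arguments": {"targets": [[[0.5,-1,0,0,0,0.3,0],[0.5,-1,0,0,0,0.3,0],[0.5,-1,0,0,0,0.3,0],[0.5,-1,0,0,0,0.3,0],[0.5,-1,0,0,0,0.3,0]]]}}

```text
t: 0.72
ee_pos: [302.2, 347.8, 404.5]
orientation: [-0.284, -3.129, 0.0]
ft_force: [0.8, 0.8, 0.2]
width: 41.2
grasp_force: 0.0
```

Request:
{"name": "step_arm", "arguments": {"targets": [[[0.5,-1,0,0,0,0.3,0],[0.5,-1,0,0,0,0.3,0],[0.5,-1,0,0,0,0.3,0],[0.5,-1,0,0,0,0.3,0],[0.5,-1,0,0,0,0.3,0]]]}}

```text
t: 1.35
ee_pos: [427.2, 97.7, 404.7]
orientation: [0.12, 3.139, 0.0]
ft_force: [0.9, 0.7, 0.1]
width: -0.0
grasp_force: 0.0
```

Request:
{"name": "step_arm", "arguments": {"targets": [[[0.1,-0.8,-0.4,0,0,0,0],[0.1,-0.7,-0.6,0,0,0,0],[0,0,-0.8,0,0,0,0],[0,0,0,0,0,0,0],[0,0,0,0,0,0,0]]]}}

```text
t: 1.98
ee_pos: [437.1, 24.7, 315.4]
orientation: [0.121, 3.139, 0.0]
ft_force: [-0.0, -0.8, -0.4]
width: 0.4
grasp_force: 0.0
```

Request:
{"name": "step_arm", "arguments": {"targets": [[[0,0,-0.6,0,0,0,0],[0,0,-0.6,0,0,0,0],[0,0,-0.5,0,0,0,0],[0,0,0,0,0,0,0],[0,0,0,0,0,0,0]]]}}

```text
t: 2.6
ee_pos: [437.5, 24.8, 231.1]
orientation: [0.12, 3.137, 0.0]
ft_force: [0.2, 0.7, 0.0]
width: 0.4
grasp_force: 0.0
```

```bash
python3 - <<'E'
from h import *
snap('side','s1');snap('top','t1')
a=cv2.imread('pics/s1.png')[130:250,160:320];b=cv2.imread('pics/t1.png')[120:260,200:330]
a=cv2.resize(a,(400,300));b=cv2.resize(b,(390,420));c=np.zeros((420,800,3),np.uint8);c[:300,:400]=a;c[:,405:795]=b
cv2.imwrite('pics/m1.png',c);print(readout.get_obs()['ee_pos'])
E
```

```text
[437.45997832  24.65644824 231.09075074]
```

View pics/m1.png

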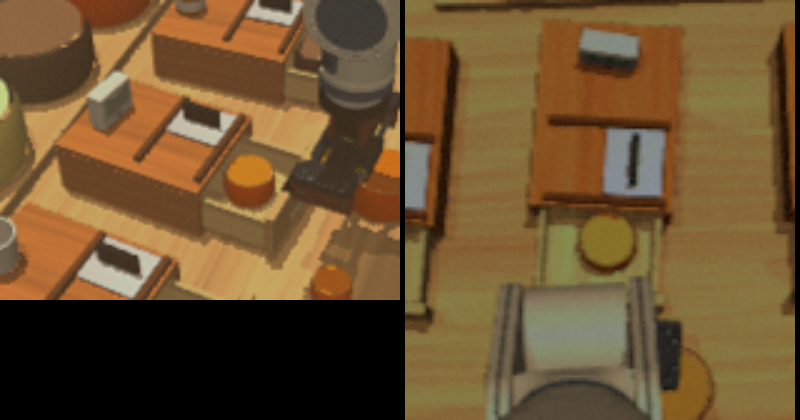

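The fingertips (about (300,185) in the left panel) stand in front of the orange drawer's panel, clear of it. Now the push.

Request:
{"name": "step_arm", "arguments": {"targets": [[[0.2,-0.02,0,0,0,0,0],[0.2,-0.02,0,0,0,0,0],[0.2,-0.02,0,0,0,0,0],[0.2,-0.02,0,0,0,0,0],[0.2,-0.02,0,0,0,0,0]]]}}

```text
t: 3.32
ee_pos: [487.1, 19.4, 229.5]
orientation: [-0.122, -3.138, 0.0]
ft_force: [-1.3, 0.1, 1.9]
width: 0.6
grasp_force: 0.9
```

Request:
{"name": "step_arm", "arguments": {"targets": [[[0.2,-0.02,0,0,0,0,0],[0.2,-0.02,0,0,0,0,0],[0.2,-0.02,0,0,0,0,0],[0.2,-0.02,0,0,0,0,0],[0.2,-0.02,0,0,0,0,0]]]}}

```text
t: 3.95
ee_pos: [537.3, 14.4, 229.6]
orientation: [-0.122, -3.139, -0.0]
ft_force: [-1.6, 1.2, 0.3]
width: 0.7
grasp_force: 1.0
```

Request:
{"name": "step_arm", "arguments": {"targets": [[[0.14,-0.01,0,0,0,0,0],[0.12,-0.01,0,0,0,0,0],[0.1,-0.01,0,0,0,0,0],[0.06,0,0,0,0,0,0],[0.06,0,0,0,0,0,0]]]}}

```text
t: 4.58
ee_pos: [560.8, 12.8, 229.7]
orientation: [-0.122, -3.139, 0.0]
ft_force: [-2.2, -0.9, -0.9]
width: 0.5
grasp_force: 0.8
```

Request:
{"name": "step_arm", "arguments": {"targets": [[[0.04,0,0,0,0,0,0],[0.04,0,0,0,0,0,0],[0.04,0,0,0,0,0,0],[0.04,0,0,0,0,0,0],[0,0,0,0,0,0,0]]]}}

```text
t: 5.2
ee_pos: [567.1, 13.0, 229.5]
orientation: [-0.121, -3.134, 0.0]
ft_force: [-9.8, -0.6, 7.4]
width: 0.1
grasp_force: 4.8
```

Request:
{"name": "step_arm", "arguments": {"targets": [[[0.04,0,0,0,0,0,0],[0.04,0,0,0,0,0,0],[0,0,0,0,0,0,0],[0,0,0,0,0,0,0],[0,0,0,0,0,0,0]]]}}

```text
t: 5.82
ee_pos: [568.5, 13.1, 229.1]
orientation: [-0.121, -3.126, 0.001]
ft_force: [-21.4, 0.4, 17.6]
width: 0.4
grasp_force: 10.5
```

Request:
{"name": "step_arm", "arguments": {"targets": [[[-0.4,0,0,0,0,0,0],[-0.6,0,0.4,0,0,0,0],[0,-0.4,0.8,0,0,0,0],[0,-0.6,0.8,0,0,0,0],[0,-0.6,0.4,0,0,0,0]]]}}

```text
t: 6.45
ee_pos: [523.6, -67.7, 352.4]
orientation: [0.12, 3.134, -0.001]
ft_force: [1.1, 1.1, -0.6]
width: 0.3
grasp_force: 0.0
```

```bash
python3 - <<'E'
from h import *
snap('side','s2');snap('top','t2')
a=cv2.imread('pics/s2.png')[130:250,160:320];b=cv2.imread('pics/t2.png')[120:260,200:330]
a=cv2.resize(a,(400,300));b=cv2.resize(b,(390,420));c=np.zeros((420,800,3),np.uint8);c[:300,:400]=a;c[:,405:795]=b
cv2.imwrite('pics/m2.png',c);print(readout.get_obs()['ee_pos'])
E
```

```text
[524.01302691 -68.92340211 352.51184973]
```

View pics/m2.png

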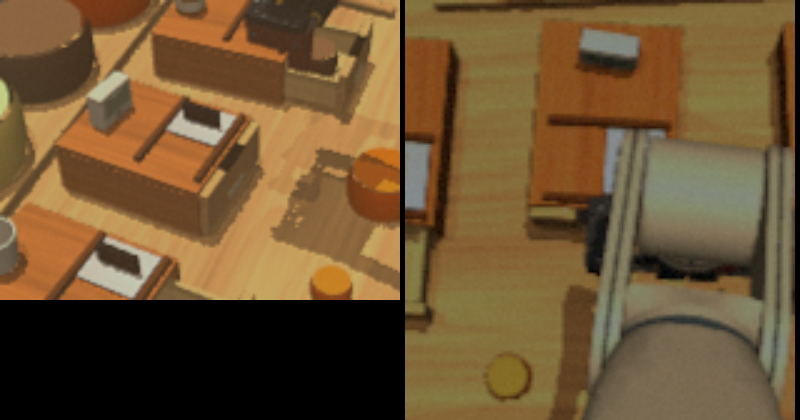

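The drawer is shut: the panel lies flush at (230,180) in the left picture and the shutter is still closed. Next I go to the right of the tab.

Request:
{"name": "step_arm", "arguments": {"targets": [[[0.7,0,0,0,0,0,0],[0.7,0,0,0,0,0,0],[0.7,0.04,-0.3,0,0,0,0],[0,0,-0.5,0,0,0,0],[0,0,-0.5,0,0,0,0]]]}}

```text
t: 7.18
ee_pos: [628.1, -63.8, 282.8]
orientation: [-0.121, -3.139, -0.001]
ft_force: [-0.9, 0.3, 0.7]
width: 0.6
grasp_force: 0.0
```

Request:
{"name": "step_arm", "arguments": {"targets": [[[0,0,-0.26,0,0,0,0],[0,0,0,0,0,0,0],[0,0,0,0,0,0,0],[0,0,0,0,0,0,0],[0,0,0,0,0,0,0]]]}}

```text
t: 7.8
ee_pos: [628.0, -65.1, 272.5]
orientation: [0.122, 3.138, -0.0]
ft_force: [-0.3, -0.4, 0.4]
width: 0.6
grasp_force: 0.0
```

```bash
python3 - <<'E'
from h import *
snap('side','s3')
a=cv2.imread('pics/s3.png')[140:230,180:300]
cv2.imwrite('pics/m3.png',cv2.resize(a,None,fx=5,fy=5,interpolation=cv2.INTER_CUBIC));print(readout.get_obs()['ee_pos'])
E
```

```text
[627.88634401 -65.10886095 272.30115267]
```

View pics/m3.png

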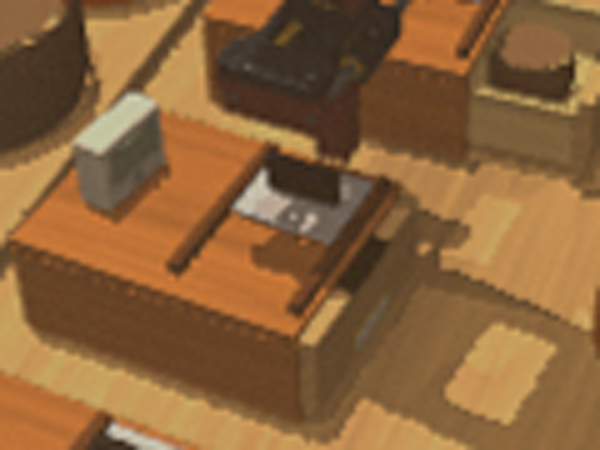

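The fingertips are just behind the tab (tab at (305,175), fingers at (335,130)), on its right and above the plate. Now I push left.

Request:
{"name": "step_arm", "arguments": {"targets": [[[0.015,0.2,0,0,0,0,0],[0.015,0.2,0,0,0,0,0],[0.015,0.2,0,0,0,0,0],[0.015,0.2,0,0,0,0,0],[0.015,0.2,0,0,0,0,0]]]}}

```text
t: 8.48
ee_pos: [631.7, -14.3, 271.7]
orientation: [0.121, 3.139, -0.0]
ft_force: [0.9, -1.3, 0.4]
width: 0.4
grasp_force: 0.8
```

Request:
{"name": "step_arm", "arguments": {"targets": [[[0.01,0.1,0,0,0,0,0],[0.01,0.1,0,0,0,0,0],[0,0.06,0,0,0,0,0],[0,0.06,0,0,0,0,0],[0,0,0,0,0,0,0]]]}}

```text
t: 9.1
ee_pos: [632.4, 1.2, 271.6]
orientation: [-0.121, -3.139, -0.0]
ft_force: [0.1, -0.1, -0.1]
width: 0.5
grasp_force: 0.0
```

Request:
{"name": "step_arm", "arguments": {"targets": [[[0,0.06,0,0,0,0,0],[0,0.04,0,0,0,0,0],[0,0.04,0,0,0,0,0],[0,0.04,0,0,0,0,0],[0,0,0,0,0,0,0]]]}}

```text
t: 9.72
ee_pos: [632.5, 8.3, 271.7]
orientation: [0.121, 3.139, -0.005]
ft_force: [0.9, -12.1, -0.4]
width: 0.1
grasp_force: 6.1
```

Request:
{"name": "step_arm", "arguments": {"targets": [[[0,0.04,0,0,0,0,0],[0,0,0,0,0,0,0],[0,0,0,0,0,0,0],[0,0,0,0,0,0,0],[0,0,0,0,0,0,0]]]}}

```text
t: 10.35
ee_pos: [632.6, 8.8, 271.7]
orientation: [0.121, 3.139, -0.008]
ft_force: [1.5, -20.4, 0.1]
width: 0.5
grasp_force: 10.3
```

Request:
{"name": "step_arm", "arguments": {"targets": [[[0,-0.4,0,0,0,0,0],[0,-0.4,0.4,0,0,0,0],[0,-0.6,0.8,0,0,0,0],[-0.6,0,0.8,0,0,0,0],[-1,0,0,0,0,0,0]]]}}

```text
t: 10.98
ee_pos: [553.6, -59.1, 376.3]
orientation: [0.122, 3.13, -0.001]
ft_force: [-0.6, -0.3, -0.8]
width: 0.6
grasp_force: 0.0
```

Request:
{"name": "step_arm", "arguments": {"targets": [[[-0.6,-0.6,0.6,0,0,0,0],[-0.6,-0.6,0,0,0,0,0],[0,-0.6,0,0,0,0,0],[0,0,0,0,0,0,0],[0,0,0,0,0,0,0]]]}}

```text
t: 11.6
ee_pos: [492.5, -147.9, 402.3]
orientation: [0.122, 3.138, 0.0]
ft_force: [1.0, 0.2, -0.1]
width: 0.0
grasp_force: 0.0
```

```bash
python3 - <<'E'
from h import *
snap('side','s4');snap('top','t4')
a=cv2.imread('pics/s4.png')[130:250,160:320];b=cv2.imread('pics/t4.png')[120:260,200:330]
a=cv2.resize(a,(400,300));b=cv2.resize(b,(390,420));c=np.zeros((420,800,3),np.uint8);c[:300,:400]=a;c[:,405:795]=b
cv2.imwrite('pics/m4.png',c)
# tab top mid predicted for fully open, in the right-hand picture
u=proj('t4',(637.4,22.4,110));print(405+(u[0]-200)*3,(u[1]-120)*3)
E
```

```text
587.2233675240412 154.0495285299884
```

View pics/m4.png

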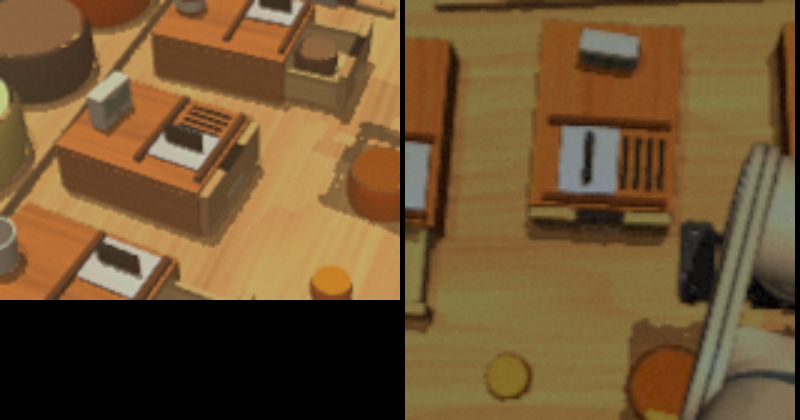

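The shutter is fully open: its tab is at (588,157), against (587,154) predicted, with the vent slots uncovered. The drawer is still shut, the neighbours and hygrometer look unmoved, and the arm is clear.

```bash
python3 -c "
from workcell import ctrl
print(ctrl.close_job())"
```

```text
the job is handed in; nothing more can be done
None
```

I pushed the orange cheese's drawer shut to its stop, then slid that case's vent shutter fully open to its stop, and handed the job in at about 12 s; the hand-in returned no verdict.

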